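# Turn a dish lid over on the flip chute and close both pots

### The job

Close the two small steel pots with the two pale green dish lids: each lid lying level on its own pot, hollow side down, covering the whole mouth. One lid is lying hollow side up: turn it over with the flip chute - let it go, hollow side still up, on the steep upper ramp, and after it has run through and lies on the apron at the bottom, hollow side down, take it from there; the other lid goes straight onto a pot. Leave the three vials and the swab box standing where they are and keep the pots upright.

Things in the scene. Friction and masses are not known exactly. Their poses are not given: they have to be found in the camera images.
- lid_a_c (a point): Pale green plastic dish lid, a shallow round pan 11 mm thick: flat closed face 60 mm across, flared open (hollow) face 66 mm across at the rim. It starts hollow side up on the worktop. This point is its centre, 5.5 mm from either face; z points out of the hollow face. Grasp it across the outside of the 66 mm rim: its hollow counts as filled. About 20 g.
- lid_b_c (a point): Pale green plastic dish lid, a shallow round pan 11 mm thick: flat closed face 60 mm across, flared open (hollow) face 66 mm across at the rim. It starts hollow side down on the worktop. This point is its centre, 5.5 mm from either face; z points out of the hollow face. Grasp it across the outside of the 66 mm rim: its hollow counts as filled. About 20 g.
- pot_1_rim (a point): Small round steel pot, 64 mm across the top, 30 mm tall, thick (8 mm) wall, mouth 48 mm across, loose, about 0.3 kg, standing on the worktop. This point is the centre of the mouth at rim height (30 mm above its foot), z up.
- pot_2_rim (a point): Small round steel pot, 64 mm across the top, 30 mm tall, thick (8 mm) wall, mouth 48 mm across, loose, about 0.3 kg, standing on the worktop. This point is the centre of the mouth at rim height (30 mm above its foot), z up.
- chute: Flip chute of slippery sheet metal, fixed, 270 mm long, 120 wide over its feet, 238 high. Origin on the worktop under its middle; x runs from the apron (low end, -x) to the end wall (x = 117 mm), z up. A lid let go on the upper ramp drops off the lip at its foot, tips onto its other face and slides back under it to the apron within about 1.5 s.
- chute_load (a point): Centre of a lid lying on the upper ramp ready to slide: (15, 0, 218) mm in the chute's frame, same axes. The ramp is a 46 mm wide sheet with open sides (fingers can straddle it) falling towards +x at 43 degrees from its top edge (x = -13, z = 237 mm) to a knee (x = 38, z = 190 mm). A lid held level there just touches it 30 mm higher, and may be let go so.
- chute_lip (a point): Middle of the upper ramp's lower edge, (65, 0, 148) mm in the chute's frame; from the knee to here the ramp falls at 57 degrees. Two side cheeks 80 mm apart and 200 mm high (x = 43 to 118 mm) and an end wall enclose the turn; the lower ramp below falls back towards -x at 36 degrees.
- chute_apron (a point): Point on the level apron's top face where a turned lid comes to rest (within about 25 mm), (-108, 0, 3) mm in the chute's frame, same axes. The apron spans x = -145 to -65 mm, 82 mm wide, and has no sides; a 25 mm high, 50 mm wide stop stands across it at x = -145 mm.
- vial_a_c (a point): Small glass vial with crimped cap, 22 mm across, 47 mm tall, standing; this point is its centre (23.5 mm up). A bystander: leave it standing.
- vial_b_c (a point): Small glass vial with crimped cap, 22 mm across, 47 mm tall, standing; this point is its centre (23.5 mm up). A bystander: leave it standing.
- vial_c_c (a point): Small glass vial with crimped cap, 22 mm across, 47 mm tall, standing; this point is its centre (23.5 mm up). A bystander: leave it standing.
- swabs_c (a point): Cardboard box of swabs, 55 x 60 mm, 90 mm tall, standing; this point is its centre (45 mm up). A bystander: leave it standing.
Things that resemble listed ones, but are neither listed nor needed, are in the scene too. Leave any brown, purple or red look-alike of the part that bears lid_a_c alone.

How it is judged:
By the outcome, as a careful person would: the job done as asked, in the order asked, and still so for the second after the job is handed in, with the robot touching nothing.
It also fails if it takes over 70 s, if anything falls off the work surface, if the arm or the gripper's body presses on something with over 40 N, if the wrist force passes 120 N, or if a joint passes its speed limit or range.

### The arm

A 7-joint arm with a two-finger parallel gripper is mounted at the origin on a cart in front of the work surface, level with it; the furniture and walls round the work are solid. World frame = base frame: x ahead of the robot, y to its left, z up, the work surface at z = 0. Lengths are in m, angles in rad, forces in N, time in s.
With the tool pointing down it reaches from about 0.35 to 0.9 m from the base axis. Payload 8.1 kg.
Tool frame: the origin (TCP) lies midway between the tips of the shut fingers; the grasp point (between the pads) lies 19 mm behind it; z points along the fingers, y is the line along which they close (so a half turn about z gives the same grasp; the last joint's range is limited). The gripper opens to 85 mm and grips with 20 to 120 N. Pads are 22 mm wide; open, the fingers measure 114 mm over their backs; the gripper's body (76 mm by 85 mm) begins 54 mm behind the grasp point. The pads swing forward as they close: fully open they stand 13 mm farther back than shut.
Start: joints at [-1.444, 0.434, 0.025, 1.573, -0.012, 1.134, -0.075], TCP at [0.142, 0.609, 0.231] pointing down, gripper open.
Joint ranges: [-2.62, 2.62], [-0.44, 2.09], [-1.27, 1.32], [0.08, 2.57], [-1.32, 4.46], [0.12, 2], [-2.74, 2.74]. Speed limits (rad/s): [2.22, 2.22, 3.01, 3.01, 3.14, 3.14, 3.14].

### API

Orientations are given as a 3x3 rotation matrix whose columns are the frame's x, y, z axes.
In Python, from plant import status, eyes, manip gives the robot as it stands. The module is installed in compiled form; this text tells all that it offers.
- The arm moves only by the shell command python3 -m pendant 'ROWS' [FORCE]. ROWS is JSON, a list of rows, each a list of 5 numbers: the closure, from 0 (fully open) to 1 (shut), then the shift along the world's x, y, z in mm, then the turn about the world's z in rad. In form: [[jaw, x, y, z, twist], ...]. A call has exactly 8 rows; each row shifts and turns the commanded pose from where the row before left it; what a row does not reach is not made up. A row lasts 1/10 s, in which the tool goes at most 50 mm and 8.59 degrees, less where a joint would pass 70% of its speed; a pose out of reach is approached as far as the arm can. A call with a gripper value outside its range is refused whole. The fingers move at their own pace and stop on an object; FORCE is the grip in N (left out, the last holds). Time passes only in rows, so rows that do not move let the fingers close, or fill a call up. It gives the time, the measured TCP pose, the force, the opening and the grip force at its end, in the units of the state.
- status.sense(): the state, without advancing time (a new reading comes with each control period).
- eyes.read_camera(name): name is "scene" or "top" or "wrist"; returns (picture, depth): 400x640x3 uint8, red, green, blue; 400x640 float32, m along the optical axis (not along the pixel's ray), 0 where there is no reading.
- eyes.get_calibration(name): a dict with "fx", "fy", "cx", "cy" (pixels), "R" (3x3) and "t" (3): a world point X has camera coordinates R X + t; the wrist camera has in their place "hand_eye" (4x4, takes a point from camera to tool coordinates, whose origin is the TCP and whose axes are the flange's). Camera axes: x right, y down, z forward; pixel columns grow to the right and rows downward; lengths in m; the calibration is good to about 2 mm. A picture is of the moment at which its call begins: read the wrist's pose just before it. get_calibration takes no time and is no camera call.
- manip.finish_job(): hands the job in; it is judged then, once.
The state is a dict: "clock": time; "qpos": joint angles; "dq": joint speeds; "joint_torque": joint torques, N m; "ee_pos": TCP position; "tool_rot": TCP orientation; "force": force on the tool from outside, world axes, zero at the start; "ft_torque": the same for the moment, N m; "grip_width": opening from 0.0 (shut) to 1.0 (fully open); "finger_force": force on a finger pad.
Only numpy, scipy, OpenCV 4.12 (cv2) and the standard library are available. Lean on these libraries where they do the work, as an engineer would, in place of code of your own. Each camera call takes 0.05 s, during which the arm holds its last target. There are 200 camera calls.

## Working session

There is one attempt and no reset: what is moved stays moved. The work goes in short steps, Python scripts to look and compute and a shell command to move; the robot and the scene stay as the last step left them, time stands still between calls to the robot, and variables do not carry over. Pictures are saved under pics/ and viewed, at most 10 in all, crops included, and the job is handed in when it is done.

```bash
mkdir -p pics; cat > h.py <<'E'
import numpy as np, cv2
from plant import status, eyes, manip
def grab(n):
    s=status.sense(); p,d=eyes.read_camera(n); c=eyes.get_calibration(n)
    v,u=np.mgrid[0:400,0:640]
    P=np.stack([(u-c['cx'])/c['fx']*d,(v-c['cy'])/c['fy']*d,d],-1)
    if n=='wrist':
        H=np.array(c['hand_eye']); P=P@H[:3,:3].T+H[:3,3]
        P=P@np.array(s['tool_rot']).T+np.array(s['ee_pos'])
    else: P=(P-np.array(c['t']))@np.array(c['R'])
    P[d<=0]=np.nan
    return p,d,P
def save(n,p,z=1):
    cv2.imwrite('pics/'+n,cv2.resize(p[...,::-1],None,fx=z,fy=z,interpolation=cv2.INTER_CUBIC))
E
python3 - <<'E'
from h import *
for n in('scene','top'):
    p,d,P=grab(n); np.savez('pics/'+n,p=p,P=P); save(n+'0.png',p,1.25)
s=status.sense();print(s['clock'],s['ee_pos'],s['tool_rot'],s['grip_width'])
E
```

```text
0.1 [0.14233366 0.60810565 0.23059379] [[-9.73696868e-01  2.27847283e-01 -1.54995876e-04]
 [ 2.27847267e-01  9.73695823e-01 -1.43764825e-03]
 [-1.76645409e-04 -1.43514898e-03 -9.99998955e-01]] 0.9968240427489178
```

View pics/top0.png

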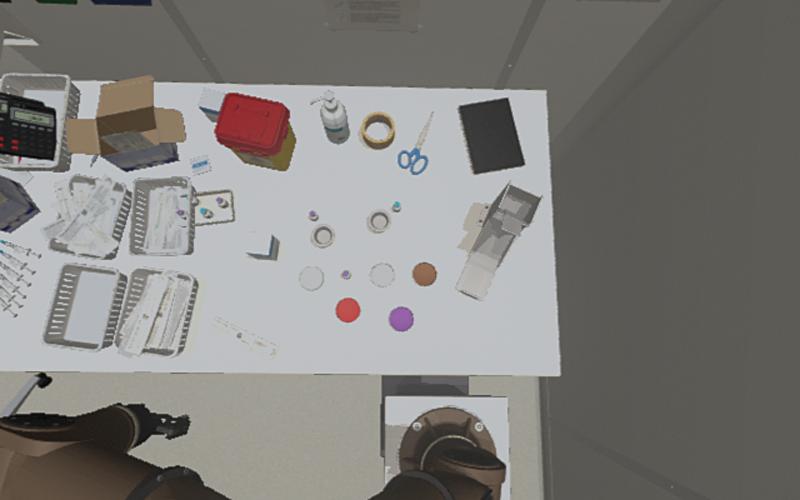

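View pics/scene0.png

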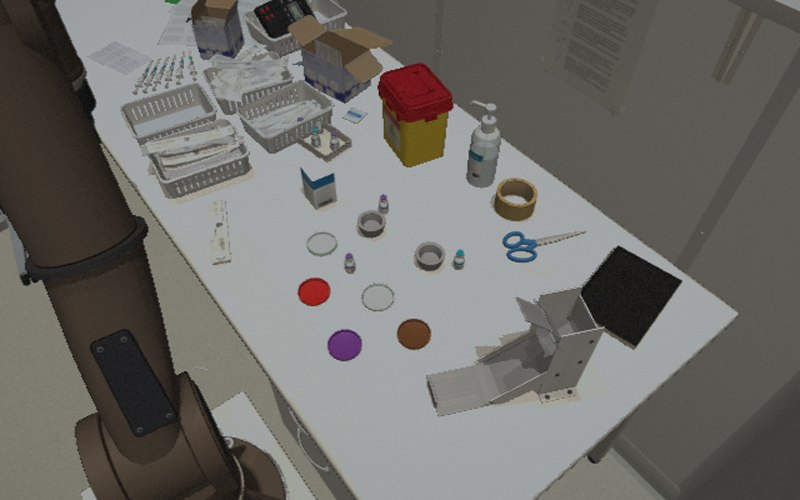

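The top view (800 px wide) shows pale lids at (311,278) and (382,275), pots at (322,236) and (379,221), the chute from its apron at (475,285) to its end wall at (525,200), and vials at (313,215), (397,206) and (346,274). The swab box is at (262,245). The red, purple and brown discs are decoys. Next I'll measure, and enlarge the two pale lids.

```bash
python3 - <<'E'
from h import *
t=np.load('pics/top.npz');p,P=t['p'],t['P'];s=np.load('pics/scene.npz')
c1=cv2.resize(p[150:250,230:450],None,fx=3.6,fy=3.0,interpolation=cv2.INTER_CUBIC)
c2=cv2.resize(s['p'][180:260,235:335],None,fx=4,fy=3.6,interpolation=cv2.INTER_CUBIC)
o=np.zeros((590,792,3),np.uint8);o[:300]=c1[:300,:792];o[300:588,:400]=c2
save('crop1.png',o)
for n,(u,v) in dict(lidL=(311,278),lidR=(382,275),pot1=(322,236),pot2=(379,221),v1=(313,215),v2=(397,206),v3=(346,274),box=(262,245),apron=(475,285),brown=(424,274)).items():
    a,b=int(u*.8),int(v*.8); q=P[b-2:b+3,a-2:a+3].reshape(-1,3); print(n,np.round(np.nanmedian(q,0)*1000))
for n,u in (('lidL',249),('lidR',306)):
    print(n,[tuple(np.round(P[221,k]*1000)[1:]) for k in range(u-14,u+15,1)])
# scene heights of lids
S=s['P']
for n,(u,v) in dict(L=(322,244),R=(378,297)).items():
    a,b=int(u*.8),int(v*.8); print(n,np.round(S[b-12:b+13:2,a,:]*1000).tolist())
E
```

```text
lidL [453. 364.  10.]
lidR [463. 174.   1.]
pot1 [570. 339.   9.]
pot2 [614. 183.   9.]
v1 [617. 358.  35.]
v2 [647. 136.  44.]
v3 [459. 267.  43.]
box [524. 476.  89.]
apron [439. -80.   3.]
brown [468.  59.   2.]
lidL [(np.float64(410.0), np.float64(-4.0)), (np.float64(406.0), np.float64(-1.0)), (np.float64(403.0), np.float64(-3.0)), (np.float64(399.0), np.float64(0.0)), (np.float64(394.0), np.float64(12.0)), (np.float64(391.0), np.float64(8.0)), (np.float64(387.0), np.float64(9.0)), (np.float64(384.0), np.float64(7.0)), (np.float64(380.0), np.float64(12.0)), (np.float64(377.0), np.float64(10.0)), (np.float64(374.0), np.float64(10.0)), (np.float64(371.0), np.float64(8.0)), (np.float64(367.0), np.float64(12.0)), (np.float64(364.0), np.float64(7.0)), (np.float64(361.0), np.float64(9.0)), (np.float64(357.0), np.float64(8.0)), (np.float64(353.0), np.float64(16.0)), (np.float64(351.0), np.float64(9.0)), (np.float64(347.0), np.float64(11.0)), (np.float64(344.0), np.float64(11.0)), (np.float64(340.0), np.float64(13.0)), (np.float64(337.0), np.float64(11.0)), (np.float64(334.0), np.float64
[... 1221 characters left out ...]
 np.float64(1.0)), (np.float64(130.0), np.float64(-3.0)), (np.float64(126.0), np.float64(-3.0)), (np.float64(123.0), np.float64(-3.0))]
L [[478.0, 401.0, -0.0], [469.0, 385.0, 12.0], [466.0, 380.0, 10.0], [462.0, 375.0, 10.0], [458.0, 369.0, 9.0], [455.0, 365.0, 6.0], [448.0, 353.0, 14.0], [447.0, 352.0, 8.0], [442.0, 344.0, 11.0], [437.0, 336.0, 13.0], [436.0, 336.0, 5.0], [436.0, 337.0, -4.0], [431.0, 329.0, -0.0]]
R [[490.0, 207.0, -0.0], [483.0, 197.0, 8.0], [481.0, 194.0, 3.0], [476.0, 187.0, 6.0], [474.0, 185.0, 2.0], [469.0, 178.0, 4.0], [467.0, 175.0, 1.0], [462.0, 168.0, 4.0], [461.0, 167.0, -2.0], [456.0, 160.0, 1.0], [453.0, 156.0, -0.0], [446.0, 147.0, 7.0], [446.0, 148.0, -3.0]]
```

View pics/crop1.png

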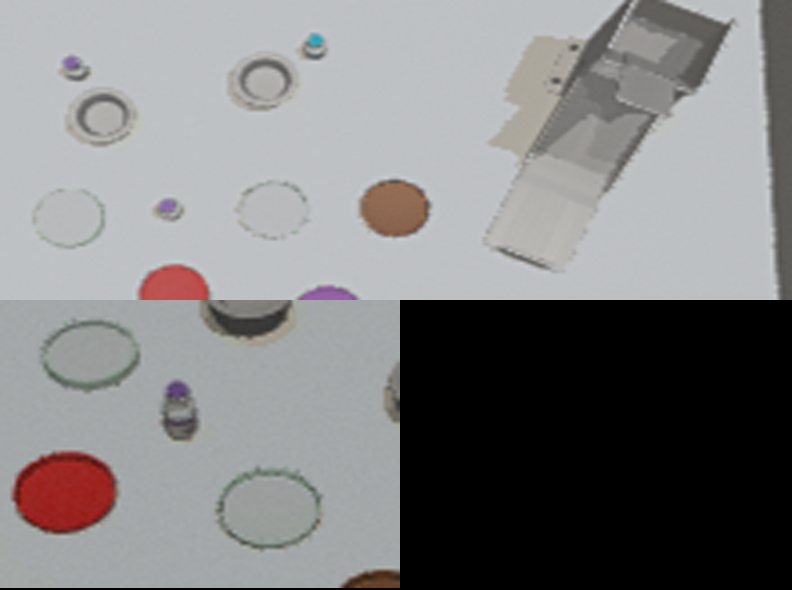

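The right-hand pale lid (382,275) has its centre at z≈1 mm and its rim at about 9 mm, so it is hollow up: lid_a. The left one (311,278) has a flat top at z≈10 mm, so it is hollow down: lid_b. The decoys are coloured. Now I'll fit the poses.

```bash
cat > fit.py <<'E'
from h import *
from scipy.spatial import cKDTree
from scipy.optimize import least_squares
def quad(a,b,w):
    L=int(np.hypot(b[0]-a[0],b[1]-a[1])/3)+1;t=np.linspace(0,1,L);y=np.arange(-w/2,w/2+.1,3)
    return np.array([[a[0]+k*(b[0]-a[0]),yy,a[1]+k*(b[1]-a[1])] for k in t for yy in y])
def chute():
    M=[quad((-13,237),(38,190),46),quad((38,190),(65,148),46),quad((-65,3),(115,134),80),quad((-145,3),(-65,3),82),quad((117,130),(117,200),80),quad((-145,3),(-145,25),50)]
    for sy in(-40,40):
        M.append(np.array([[x,sy,z] for x in range(43,119,3) for z in range(30,201,3)]))
    return np.vstack(M)
def fit_chute(Q,x0):
    T=cKDTree(chute())
    def f(p):
        c,s=np.cos(p[2]),np.sin(p[2]);d=Q[:,:2]-p[:2]
        return np.minimum(T.query(np.c_[c*d[:,0]+s*d[:,1],-s*d[:,0]+c*d[:,1],Q[:,2]])[0],25)
    return min((least_squares(f,[x0[0],x0[1],x0[2]+a],loss='soft_l1',f_scale=3,diff_step=1e-4,x_scale=[10,10,.1]) for a in(-.1,0,.1)),key=lambda r:r.cost)
def circ(q,r):
    c=np.median(q,0)
    return least_squares(lambda p:np.hypot(*(q-p[:2]).T)-p[2],[*c,r],loss='soft_l1',f_scale=2).x
E
python3 - <<'E'
from fit import *
C=dict(lid_a=(463,174),lid_b=(453,364),pot1=(570,339),pot2=(614,183))
for n in('top','scene'):
    z=np.load(f'pics/{n}.npz');P=z['P'].reshape(-1,3)*1000;P=P[~np.isnan(P[:,0])]
    for k,c in C.items():
        lo,hi=(5,17) if 'lid' in k else (24,38)
        q=P[(np.hypot(*(P[:,:2]-c).T)<48)&(P[:,2]>lo)&(P[:,2]<hi)]
        xy=q[:,:2].astype(np.float32);m=cv2.minEnclosingCircle(xy)
        h=cv2.convexHull(xy)[:,0]
        print(n,k,len(q),'hull',np.round(circ(h,32),1),'mec',np.round(m[0],1),round(m[1],1),'med',np.round(np.median(q,0),1))
    for k,c in dict(v1=(617,358),v2=(647,136),v3=(459,267),box=(524,476)).items():
        q=P[(np.hypot(*(P[:,:2]-c).T)<45)&(P[:,2]>(15 if k[0]=='v' else 80))]; print(n,k,q.min(0).round(),q.max(0).round())
    Q=P[(P[:,0]>390)&(P[:,0]<760)&(P[:,1]<0)&(P[:,1]>-260)&(P[:,2]>12)&(P[:,2]<260)]
    r=fit_chute(Q,(530,-120,np.arctan2(-80,180)+np.pi*0)); print(n,'chute',len(Q),r.x.round(3),r.cost/len(Q),np.median(abs(r.fun)))
E
```

```text
top lid_a 75 hull [463.5 172.   32.2] mec [462.2 173.5] 34.2 med [462.5 170.6   7.6]
top lid_b 290 hull [452.9 362.1  31.6] mec [453.1 362.3] 32.2 med [452.6 361.5  10.3]
top pot1 126 hull [570.9 335.5  34.3] mec [576.3 338.1] 42.2 med [568.3 333.4  29. ]
top pot2 127 hull [609.5 182.4  30.9] mec [609.5 182.9] 31.8 med [612.6 182.   29.1]
top v1 [574. 323.  15.] [630. 371.  50.]
top v2 [607. 125.  16.] [657. 179.  51.]
top v3 [452. 257.  15.] [471. 275.  50.]
top box [499. 454.  80.] [557. 517.  96.]
top chute 1963 [ 5.57561e+02 -1.24879e+02 -4.23000e-01] 14.467673785945069 6.328089084935342
scene lid_a 99 hull [465.1 171.5  33.1] mec [466.4 170.1] 35.1 med [468.8 172.7   8. ]
scene lid_b 345 hull [453.1 360.2  32.7] mec [457.5 365.6] 40.5 med [452.5 359.8   9.7]
scene pot1 174 hull [567.8 332.3  32.5] mec [574.3 340.2] 43.6 med [567.5 334.6  28. ]
scene pot2 180 hull [610.2 182.3  31.7] mec [610.2 182.7] 33.1 med [611.7 183.7  28.2]
scene v1 [573. 322.  15.] [629. 369.  49.]
scene v2 [605. 122.  15.] [660. 179.  49.]
scene v3 [451. 255.  15.] [472. 275.  48.]
scene box [500. 450.  80.] [558. 518.  93.]
scene chute 5291 [ 5.56807e+02 -1.25833e+02 -4.51000e-01] 11.79838057873053 5.470507269791991
```

```bash
python3 - <<'E'
from fit import *
print(np.array(eyes.get_calibration('wrist')['hand_eye']).round(3))
for n in('top','scene'):
    P=np.load(f'pics/{n}.npz')['P'].reshape(-1,3)*1000;P=P[~np.isnan(P[:,0])]
    p=(557.2,-125.3,-.437);c,s=np.cos(p[2]),np.sin(p[2]);d=P[:,:2]-p[:2]
    L=np.c_[c*d[:,0]+s*d[:,1],-s*d[:,0]+c*d[:,1],P[:,2]]
    def rep(k,m): 
        q=L[m]; print(n,k,len(q),'x',np.percentile(q[:,0],[2,50,98]).round(),'y',np.percentile(q[:,1],[2,50,98]).round(),'z',np.percentile(q[:,2],[2,50,98]).round()) if len(q) else 0
    A=(abs(L[:,0])<150)&(abs(L[:,1])<60)
    rep('upper',A&(L[:,2]>203)&(L[:,2]<260))
    for x in(-10,5,20,35): rep('up x%d'%x,A&(abs(L[:,0]-x)<8)&(L[:,2]>180))
    rep('wall',A&(L[:,0]>90)&(L[:,2]>160))
    rep('cheekL',A&(L[:,1]>30)&(L[:,2]>150)&(L[:,0]>45));rep('cheekR',A&(L[:,1]<-30)&(L[:,2]>150)&(L[:,0]>45))
    rep('lowramp',A&(L[:,0]<-10)&(L[:,0]>-60)&(L[:,2]>12)&(L[:,2]<100))
    rep('stop',A&(L[:,0]<-125)&(L[:,2]>8))
E
```

```text
[[-0.    -0.96  -0.279  0.071]
 [ 1.    -0.    -0.    -0.001]
 [ 0.    -0.279  0.96  -0.142]
 [ 0.     0.     0.     1.   ]]
top upper 151 x [-27. -10.  10.] y [-23.  -2.  21.] z [204. 221. 237.]
top up x-10 58 x [-17. -10.  -2.] y [-23.  -2.  21.] z [213. 221. 229.]
top up x5 58 x [-2.  4. 12.] y [-22.  -2.  21.] z [201. 209. 215.]
top up x20 71 x [12. 21. 27.] y [-39.   0.  38.] z [182. 192. 201.]
top up x35 28 x [27. 31. 41.] y [-42.  -8.  43.] z [180. 188. 200.]
top wall 116 x [ 91. 102. 105.] y [-42.  -3.  43.] z [161. 175. 201.]
top cheekL 63 x [ 46.  79. 103.] y [31. 42. 43.] z [153. 182. 201.]
top cheekR 94 x [ 45.  80. 104.] y [-43. -40. -31.] z [151. 179. 201.]
top lowramp 355 x [-55. -29. -11.] y [-43.  -1.  41.] z [12. 25. 47.]
scene upper 250 x [-26. -10.   9.] y [-24.  -3.  21.] z [204. 222. 237.]
scene up x-10 105 x [-18. -10.  -2.] y [-23.  -2.  20.] z [214. 222. 230.]
scene up x5 97 x [-3.  5. 12.] y [-24.  -3.  21.] z [202. 209. 215.]
scene up x20 121 x [13. 22. 27.] y [-42.  -7.  38.] z [182. 192. 202.]
scene up x35 89 x [27. 35. 43.] y [-44.   2.  43.] z [181. 188. 200.]
scene wall 296 x [ 90. 102. 105.] y [-44.   4.  42.] z [161. 176. 200.]
scene cheekL 383 x [ 46.  77. 104.] y [33. 41. 43.] z [151. 176. 200.]
scene cheekR 362 x [ 46.  75. 105.] y [-44. -42. -40.] z [151. 178. 200.]
scene lowramp 786 x [-56. -28. -11.] y [-44.  -1.  41.] z [12. 25. 49.]
```

The first chute fit was off along its own x by −13 mm (top edge, wall and knee all agree), so the corrected origin is (545,−120.7) with yaw −0.437. The load point is then (559,−127) and the apron (447,−75). Moving over lid_a.

```bash
python3 -m pendant '[[0,23,-31,0,-0.026],[0,23,-31,0,-0.026],[0,23,-31,0,-0.026],[0,23,-31,0,-0.026],[0,23,-31,0,-0.026],[0,23,-31,0,-0.026],[0,23,-31,0,-0.025],[0,23,-31,0,-0.025]]' 30
python3 -m pendant '[[0,23,-31,-10,0],[0,23,-31,-10,0],[0,23,-31,-10,0],[0,23,-31,-10,0],[0,23,-31,-10,0],[0,22,-31,-10,0],[0,0,0,0,0],[0,0,0,0,0]]'
cat > wl.py <<'E'
from fit import *
import sys
# wrist look: rim circle of a thing near given xy, in z band
def look(c,lo,hi,r,name=None):
    p,d,P=grab('wrist');s=status.sense()
    Q=P.reshape(-1,3)*1000;Q=Q[~np.isnan(Q[:,0])]
    q=Q[(np.hypot(*(Q[:,:2]-c).T)<r+14)&(Q[:,2]>lo)&(Q[:,2]<hi)]
    if name: save(name,p)
    if len(q)<20: print('few',len(q));return
    h=cv2.convexHull(q[:,:2].astype(np.float32))[:,0]
    y=np.degrees(np.arctan2(*np.array(s['tool_rot'])[[1,0],1]))
    print('n',len(q),'circ',circ(h,r).round(1),'z',np.percentile(q[:,2],[5,50,95]).round(1),'tcp',np.round(np.array(s['ee_pos'])*1000,1),'ydeg',round(y,1),'clk',s['clock'])
if __name__=='__main__':
    a=[float(v) for v in sys.argv[1:6]]; look(a[:2],*a[2:5],*(sys.argv[6:7]))
E
python3 wl.py 464 172 5 20 33 w1.png
```

```text
clock: 0.9
ee_pos: [0.327, 0.359, 0.2312]
tool_rot: [[-0.906, 0.423, -0.0], [0.423, 0.906, -0.0], [0.0, -0.0, -1.0]]
force: [0.0, 0.1, -0.2]
grip_width: 1.001
finger_force: 0.0
clock: 1.7
ee_pos: [0.4633, 0.1737, 0.1709]
tool_rot: [[-0.906, 0.424, -0.001], [0.424, 0.906, -0.001], [0.001, -0.001, -1.0]]
force: [-0.3, 0.7, -0.3]
grip_width: 1.002
finger_force: 0.0
n 541 circ [464.4 171.   32.7] z [ 5.5 10.  11.3] tcp [463.  174.9 171.1] ydeg 65.0 clk 1.75
```

```bash
python3 -m pendant '[[0,1,-3,-40,0],[0,0,0,-40,0],[0,0,0,-40,0],[0,0,0,-30,0],[0,0,0,-15,0],[0,0,0,-8,0],[0,0,0,-4,0],[0,0,0,0,0]]'
python3 -m pendant '[[0.4,0,0,0,0],[0.4,0,0,0,0],[0.4,0,0,0,0],[0.4,0,0,0,0],[0.4,0,0,0,0],[0.4,0,0,0,0],[0.4,0,0,0,0],[0.4,0,0,0,0]]' 30
```

```text
clock: 2.55
ee_pos: [0.4644, 0.1723, -0.0054]
tool_rot: [[-0.907, 0.421, 0.0], [0.421, 0.907, 0.001], [-0.0, 0.001, -1.0]]
force: [0.2, -1.0, -0.3]
grip_width: 1.002
finger_force: 0.0
clock: 3.35
ee_pos: [0.4649, 0.1719, -0.0044]
tool_rot: [[-0.906, 0.422, 0.001], [0.422, 0.906, 0.001], [-0.001, 0.002, -1.0]]
force: [-2.1, -1.0, 9.6]
grip_width: 0.732
finger_force: 30.5
```

```bash
python3 -m pendant '[[0.4,0,0,10,0],[0.4,0,0,25,0],[0.4,0,0,40,0],[0.4,0,-10,45,0],[0.4,8,-30,35,0],[0.4,12,-35,35,0],[0.4,12,-36,35,0],[0.4,12,-36,35,0]]'
python3 -m pendant '[[0.4,12,-36,5,0],[0.4,12,-36,0,0],[0.4,12,-36,0,0],[0.4,12,-30,0,0],[0.4,2,-14,0,0],[0.4,0,0,0,0],[0.4,0,0,0,0],[0.4,0,0,0,0]]'
python3 - <<'E'
from fit import *
p,d,P=grab('wrist');save('w2.png',p)
s=status.sense();print(s['ee_pos'],s['clock'])
Q=P.reshape(-1,3)*1000;Q=Q[~np.isnan(Q[:,0])]
t=(545,-120.7,-.437);c,s=np.cos(t[2]),np.sin(t[2]);d=Q[:,:2]-t[:2]
L=np.c_[c*d[:,0]+s*d[:,1],-s*d[:,0]+c*d[:,1],Q[:,2]]
for k,m in dict(up=(L[:,0]<20)&(L[:,0]>-30)&(L[:,2]>200)&(L[:,2]<240),lid=(L[:,2]>258)&(L[:,2]<285)&(abs(L[:,1])<36),low=(L[:,0]>-60)&(L[:,0]<-20)&(L[:,2]>8)&(L[:,2]<60)).items():
    q=L[m&(abs(L[:,1])<60)]
    if len(q): print(k,len(q),np.percentile(q,[2,50,98],axis=0).round().tolist())
E
```

```text
clock: 4.15
ee_pos: [0.5072, 0.0259, 0.2542]
tool_rot: [[-0.906, 0.422, 0.002], [0.422, 0.906, 0.001], [-0.001, 0.001, -1.0]]
force: [1.3, -0.1, -1.1]
grip_width: 0.73
finger_force: 32.9
clock: 4.95
ee_pos: [0.5572, -0.1226, 0.2566]
tool_rot: [[-0.907, 0.42, -0.0], [0.42, 0.907, 0.001], [0.001, 0.001, -1.0]]
force: [0.7, -0.0, -0.3]
grip_width: 0.729
finger_force: 32.9
[ 0.55727111 -0.12262237  0.25660896] 5.0
up 649 [[-14.0, -23.0, 229.0], [-12.0, -9.0, 236.0], [-4.0, 21.0, 237.0]]
lid 17307 [[-19.0, -29.0, 262.0], [12.0, 2.0, 263.0], [42.0, 34.0, 281.0]]
low 1896 [[-48.0, -43.0, 8.0], [-33.0, -0.0, 13.0], [-21.0, 40.0, 36.0]]
```

View pics/w2.png

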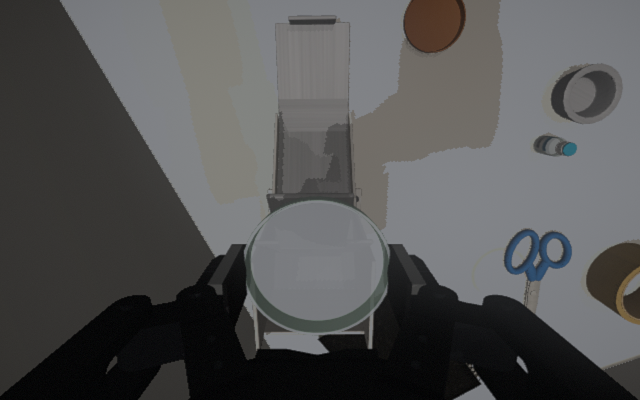

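The lid is held level, hollow up, at (317,262), about 3 mm to the side of the ramp's centreline. The chute pose is confirmed. Correcting, lowering and releasing.

```bash
python3 -m pendant '[[0.4,0,-4,-6,0],[0.4,0,0,-6,0],[0.4,0,0,-5,0],[0.4,0,0,0,0],[0.4,0,0,0,0],[0,0,0,0,0],[0,0,0,0,0],[0,0,0,0,0]]'
python3 -m pendant '[[0,0,0,0,0],[0,0,0,0,0],[0,0,0,20,0],[0,0,0,30,0],[0,-5,20,30,0],[0,-5,30,10,0],[0,-8,40,0,0],[0,-8,45,0,0]]'
python3 - <<'E'
from fit import *
a,_,P=grab('top');b,_,S=grab('scene');
o=np.vstack([cv2.resize(a[130:250,340:450],(550,300)),cv2.resize(b[210:340,320:500],(550,300))])
save('after.png',o)
for n,p in(('top',P),('sc',S)):
    Q=p.reshape(-1,3)*1000;Q=Q[~np.isnan(Q[:,0])];t=(545,-120.7,-.437);c,s=np.cos(t[2]),np.sin(t[2]);d=Q[:,:2]-t[:2]
    L=np.c_[c*d[:,0]+s*d[:,1],-s*d[:,0]+c*d[:,1],Q[:,2]]
    q=L[(L[:,0]>-140)&(L[:,0]<-66)&(abs(L[:,1])<41)];r=q[q[:,2]>8];print(n,len(q),len(r),np.percentile(r,[2,50,98],axis=0).round().tolist() if len(r) else '')
E
```

```text
clock: 5.8
ee_pos: [0.5575, -0.1286, 0.2397]
tool_rot: [[-0.906, 0.422, 0.0], [0.422, 0.906, 0.0], [-0.0, 0.0, -1.0]]
force: [0.2, -0.3, -0.9]
grip_width: 1.001
finger_force: 0.0
clock: 6.6
ee_pos: [0.5313, 0.0067, 0.3302]
tool_rot: [[-0.906, 0.424, 0.002], [0.424, 0.906, -0.0], [-0.001, 0.001, -1.0]]
force: [0.1, 0.7, 0.3]
grip_width: 0.997
finger_force: 0.0
top 567 367 [[-138.0, -25.0, 9.0], [-113.0, 12.0, 14.0], [-82.0, 40.0, 756.0]]
sc 1514 1049 [[-139.0, -25.0, 9.0], [-121.0, 25.0, 15.0], [-83.0, 41.0, 726.0]]
```

View pics/after.png

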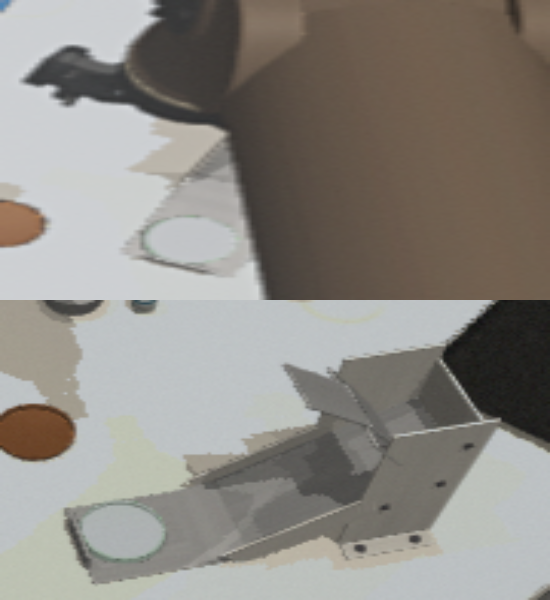

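The lid has come through and lies flat on the apron at (122,530) in the lower panel. Its top is at z≈14 mm, so it is hollow down. The arm is close, so I'll take this one first.

```bash
python3 -m pendant '[[0,-24,-18,-10,0],[0,-24,-18,-30,0],[0,-22,-18,-35,0],[0,-14,-20,-35,0],[0,0,0,-35,0],[0,0,0,-20,0],[0,0,0,0,0],[0,0,0,0,0]]'
python3 wl.py 447 -67 9 19 31 w3.png
```

```text
clock: 7.5
ee_pos: [0.4477, -0.0677, 0.165]
tool_rot: [[-0.906, 0.422, -0.0], [0.422, 0.906, -0.0], [0.0, -0.0, -1.0]]
force: [0.2, 0.4, -0.0]
grip_width: 0.999
finger_force: 0.0
n 3651 circ [444.3 -69.6  34.2] z [12.  13.5 14.7] tcp [448.3 -67.6 165.5] ydeg 65.0 clk 7.55
```

View pics/w3.png

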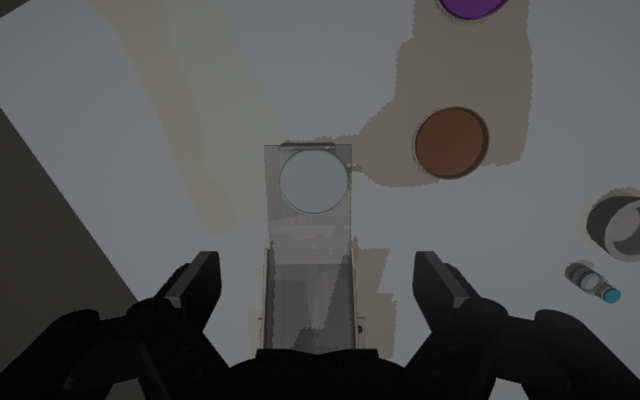

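```bash
python3 -m pendant '[[0,-1,-3,-40,0],[0,0,0,-40,0],[0,0,0,-35,0],[0,0,0,-25,0],[0,0,0,-15,0],[0,0,0,-8,0],[0,0,0,-3,0],[0,0,0,0,0]]'
python3 -m pendant '[[0.4,0,0,0,0],[0.4,0,0,0,0],[0.4,0,0,0,0],[0.4,0,0,0,0],[0.4,0,0,0,0],[0.4,0,0,0,0],[0.4,0,0,0,0],[0.4,0,0,0,0]]' 30
```

```text
clock: 8.35
ee_pos: [0.4473, -0.0705, -0.0009]
tool_rot: [[-0.907, 0.422, 0.001], [0.422, 0.907, 0.0], [-0.001, 0.001, -1.0]]
force: [-0.1, -0.6, -0.1]
grip_width: 0.999
finger_force: 0.0
clock: 9.15
ee_pos: [0.4472, -0.0706, -0.0002]
tool_rot: [[-0.906, 0.422, 0.002], [0.422, 0.906, 0.0], [-0.002, 0.001, -1.0]]
force: [-2.6, -0.4, 14.3]
grip_width: 0.726
finger_force: 29.5
```

```bash
python3 -m pendant '[[0.4,0,0,10,0],[0.4,0,0,25,0],[0.4,0,0,40,0],[0.4,0,0,45,0],[0.4,20,31,10,0],[0.4,20,32,0,0],[0.4,20,32,0,0],[0.4,20,32,0,0]]'
python3 -m pendant '[[0.4,20,32,0,0],[0.4,20,32,0,0],[0.4,20,32,0,0],[0.4,20,28,0,0],[0.4,3,2,0,0],[0.4,0,0,-25,0],[0.4,0,0,-20,0],[0.4,0,0,0,0]]'
python3 - <<'E'
from fit import *
p,d,P=grab('wrist');save('w4.png',p);s=status.sense();print(np.round(np.array(s['ee_pos'])*1000,1))
t,_,_=grab('top')
Q=P.reshape(-1,3)*1000;Q=Q[~np.isnan(Q[:,0])]
e=np.array(s['ee_pos'])*1000;q=Q[(np.hypot(*(Q[:,:2]-e[:2]).T)<45)&(abs(Q[:,2]-e[2]-13)<4)]
print('lid',circ(cv2.convexHull(q[:,:2].astype(np.float32))[:,0],31).round(1),np.median(q[:,2]).round(1))
q=Q[(np.hypot(*(Q[:,:2]-(610,182)).T)<48)&(Q[:,2]>20)&(Q[:,2]<36)];print('pot',len(q),q.min(0),q.max(0))
q=Q[(np.hypot(*(Q[:,:2]-(569,334)).T)<40)&(Q[:,2]>24)&(Q[:,2]<36)];print('pot1',len(q))
if len(q)>20:print(circ(cv2.convexHull(q[:,:2].astype(np.float32))[:,0],32))
E
```

```text
clock: 9.95
ee_pos: [0.5271, 0.0579, 0.1298]
tool_rot: [[-0.906, 0.422, 0.001], [0.422, 0.906, 0.001], [-0.001, 0.001, -1.0]]
force: [0.7, 0.5, -0.3]
grip_width: 0.721
finger_force: 32.0
clock: 10.75
ee_pos: [0.6072, 0.1816, 0.0816]
tool_rot: [[-0.906, 0.422, -0.004], [0.422, 0.906, -0.002], [0.003, -0.004, -1.0]]
force: [-0.2, 0.7, 0.6]
grip_width: 0.722
finger_force: 31.9
[608.3 181.8  83.2]
lid [607.3 180.8  32.4] 94.9
pot 1222 [578.57476278 160.25273488  20.79209625] [616.46634424 212.84088327  32.1219924 ]
pot1 5001
[566.68036547 332.06675265  31.47721068]
```

View pics/w4.png

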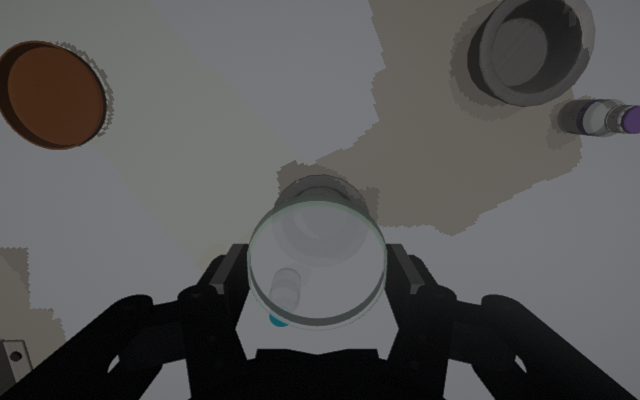

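The lid is in the grip above pot 2, whose near edge shows at (318,185), about 3 mm short of the centre. Correcting and lowering.

```bash
python3 -m pendant '[[0.4,3,1,-20,0],[0.4,0,0,-15,0],[0.4,0,0,-10,0],[0.4,0,0,-6,0],[0.4,0,0,-2,0],[0.4,0,0,0,0],[0.4,0,0,0,0],[0.4,0,0,0,0]]'
```

```text
clock: 11.65
ee_pos: [0.6128, 0.1836, 0.031]
tool_rot: [[-0.906, 0.422, 0.001], [0.422, 0.906, 0.0], [-0.001, 0.001, -1.0]]
force: [-0.2, 0.3, 1.3]
grip_width: 0.724
finger_force: 32.0
```

```bash
python3 -m pendant '[[0.4,-1,0,-1,0],[0.4,0,0,-1,0],[0.4,0,0,-1,0],[0.4,0,0,-0.7,0],[0.4,0,0,0,0],[0.4,0,0,0,0],[0.4,0,0,0,0],[0.4,0,0,0,0]]'
```

```text
clock: 12.45
ee_pos: [0.6114, 0.1835, 0.0272]
tool_rot: [[-0.906, 0.422, 0.0], [0.422, 0.906, 0.0], [0.0, 0.0, -1.0]]
force: [-2.4, -0.4, 5.9]
grip_width: 0.721
finger_force: 32.8
```

```bash
python3 -m pendant '[[0.3,0,0,0,0],[0.2,0,0,0,0],[0.1,0,0,0,0],[0,0,0,0,0],[0,0,0,0,0],[0,0,0,10,0],[0,0,0,30,0],[0,0,0,40,0]]'
python3 -m pendant '[[0,0,0,40,0],[0,-20,22,20,0],[0,-24,27,0,0],[0,-28,32,0,0],[0,-28,32,0,0],[0,-28,32,0,0],[0,-26,28,0,0],[0,-4,5,0,0]]'
python3 wl.py 453 361 6 18 31
python3 - <<'E'
from fit import *
for n in('top','scene','wrist'):
    p,d,P=grab(n); Q=P.reshape(-1,3)*1000;Q=Q[~np.isnan(Q[:,0])]
    if n=='top':save('t5.png',p[130:260,220:360],4)
    for k,c in dict(pot2=(611,183),pot1=(568,333)).items():
        q=Q[(np.hypot(*(Q[:,:2]-c).T)<42)&(Q[:,2]>24)&(Q[:,2]<46)]
        if len(q)>20:
            print(n,k,len(q),circ(cv2.convexHull(q[:,:2].astype(np.float32))[:,0],32).round(1),np.percentile(q[:,2],[5,50,95]).round(1))
E
```

```text
clock: 13.25
ee_pos: [0.6102, 0.1831, 0.1067]
tool_rot: [[-0.906, 0.422, -0.003], [0.422, 0.906, -0.001], [0.002, -0.003, -1.0]]
force: [1.1, 0.4, -0.1]
grip_width: 0.997
finger_force: 0.0
clock: 14.05
ee_pos: [0.4491, 0.3662, 0.1673]
tool_rot: [[-0.91, 0.416, -0.002], [0.416, 0.91, 0.002], [0.003, 0.001, -1.0]]
force: [-0.7, 0.8, 0.5]
grip_width: 1.0
finger_force: 0.0
n 3462 circ [453.3 361.9  31.9] z [ 9.  10.5 11.7] tcp [450.4 365.1 167.3] ydeg 65.4 clk 14.1
top pot2 297 [609.4 183.3  31.9] [34.5 39.8 43.7]
top pot1 133 [566.  332.9  30.5] [24.8 28.5 32.8]
scene pot2 439 [610.3 181.9  32.4] [28.2 39.2 42.4]
scene pot1 167 [566.6 332.8  31.6] [24.7 28.  32.1]
wrist pot2 140 [596.9 192.7  16.1] [24.9 30.5 36.7]
wrist pot1 1488 [566.4 332.2  31.3] [25.3 29.1 30.4]
```

View pics/t5.png

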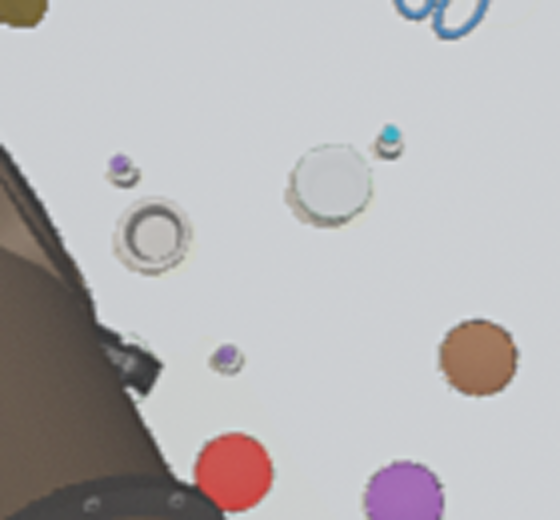

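Pot 2 is covered: the lid at (332,183) is centred on (610,182.6) with its top level at z≈40 mm. Pot 1's rim is at (566.4,332.7). Descending to lid_b.

```bash
python3 -m pendant '[[0,0,0,-30,0],[0,0,0,-35,0],[0,0,0,-30,0],[0,0,0,-20,0],[0,0,0,-10,0],[0,0,0,-5,0],[0,0,0,0,0],[0,0,0,0,0]]'
```

```text
clock: 15.05
ee_pos: [0.4543, 0.3616, 0.0378]
tool_rot: [[-0.906, 0.423, 0.001], [0.423, 0.906, 0.001], [-0.001, 0.001, -1.0]]
force: [-0.1, -0.3, -0.3]
grip_width: 0.997
finger_force: 0.0
```

```bash
python3 -m pendant '[[0,-1,0,-15,0],[0,0,0,-13,0],[0,0,0,-8,0],[0,0,0,-4,0],[0,0,0,-2,0],[0,0,0,0,0],[0.4,0,0,0,0],[0.4,0,0,0,0]]' 30
python3 -m pendant '[[0.4,0,0,0,0],[0.4,0,0,0,0],[0.4,0,0,0,0],[0.4,0,0,0,0],[0.4,0,0,0,0],[0.4,0,0,0,0],[0.4,0,0,0,0],[0.4,0,0,0,0]]'
```

```text
clock: 15.85
ee_pos: [0.4527, 0.3615, -0.0046]
tool_rot: [[-0.906, 0.422, 0.0], [0.422, 0.906, 0.0], [-0.0, 0.001, -1.0]]
force: [-3.9, -2.5, 14.8]
grip_width: 0.726
finger_force: 30.2
clock: 16.65
ee_pos: [0.4526, 0.3615, -0.0044]
tool_rot: [[-0.906, 0.422, 0.0], [0.422, 0.906, 0.001], [-0.0, 0.001, -1.0]]
force: [-1.2, -1.9, 5.8]
grip_width: 0.733
finger_force: 31.2
```

```bash
python3 -m pendant '[[0.4,0,0,10,0],[0.4,0,0,25,0],[0.4,0,0,35,0],[0.4,10,-3,30,0],[0.4,25,-6,0,0],[0.4,28,-7,0,0],[0.4,28,-7,0,0],[0.4,22,-6,0,0]]'
python3 -m pendant '[[0.4,0,0,0,0],[0.4,0,0,-20,0],[0.4,0,0,-20,0],[0.4,0,0,-14,0],[0.4,0,0,-8,0],[0.4,0,0,-2,0],[0.4,0,0,0,0],[0.4,0,0,0,0]]'
python3 - <<'E'
from fit import *
p,d,P=grab('wrist');s=status.sense();e=np.array(s['ee_pos'])*1000
Q=P.reshape(-1,3)*1000;Q=Q[~np.isnan(Q[:,0])]
q=Q[(np.hypot(*(Q[:,:2]-e[:2]).T)<45)&(abs(Q[:,2]-e[2]-13)<4)]
print(e.round(1),'lid',circ(cv2.convexHull(q[:,:2].astype(np.float32))[:,0],31).round(1),np.median(q[:,2]).round(1))
E
```

```text
clock: 17.45
ee_pos: [0.5672, 0.3318, 0.0959]
tool_rot: [[-0.906, 0.423, 0.001], [0.423, 0.906, 0.0], [-0.001, 0.001, -1.0]]
force: [-1.3, -0.1, 0.3]
grip_width: 0.724
finger_force: 32.2
clock: 18.25
ee_pos: [0.5659, 0.3328, 0.0316]
tool_rot: [[-0.907, 0.422, 0.001], [0.422, 0.907, 0.001], [-0.001, 0.001, -1.0]]
force: [-0.5, -0.1, -0.6]
grip_width: 0.727
finger_force: 32.2
[565.9 332.8  31.6] lid [566.  331.7  32.6] 46.4
```

Centred within 1 mm. I'll lower the last 5–6 mm.

```bash
python3 -m pendant '[[0.4,0,1,-2,0],[0.4,0,0,-1,0],[0.4,0,0,-1,0],[0.4,0,0,-1,0],[0.4,0,0,0,0],[0.4,0,0,0,0],[0.4,0,0,0,0],[0.4,0,0,0,0]]'
```

```text
clock: 19.1
ee_pos: [0.5655, 0.3335, 0.0259]
tool_rot: [[-0.906, 0.422, 0.0], [0.422, 0.906, 0.0], [-0.0, 0.0, -1.0]]
force: [-1.2, -0.1, 2.1]
grip_width: 0.728
finger_force: 32.6
```

```bash
python3 -m pendant '[[0.4,0,0,-0.5,0],[0.3,0,0,0,0],[0.2,0,0,0,0],[0.1,0,0,0,0],[0,0,0,0,0],[0,0,0,0,0],[0,0,0,10,0],[0,0,0,30,0]]'
python3 -m pendant '[[0,0,0,40,0],[0,-20,0,30,0],[0,-30,0,20,0],[0,-30,-20,0,0],[0,-30,-30,0,0],[0,-20,-30,0,0],[0,0,0,0,0],[0,0,0,0,0]]'
python3 - <<'E'
from fit import *
for n in('top','scene'):
    p,d,P=grab(n); Q=P.reshape(-1,3)*1000;Q=Q[~np.isnan(Q[:,0])]
    if n=='scene':save('s6.png',p[140:260,220:400],4)
    for k,c in dict(pot2=(610,183),pot1=(566,333)).items():
        q=Q[(np.hypot(*(Q[:,:2]-c).T)<42)&(Q[:,2]>34)&(Q[:,2]<46)]
        if len(q)>20: 
            r=q[np.hypot(*(q[:,:2]-c).T)<26];f=np.linalg.lstsq(np.c_[r[:,:2]-c,np.ones(len(r))],r[:,2],rcond=None)[0]
            print(n,k,len(q),circ(cv2.convexHull(q[:,:2].astype(np.float32))[:,0],32).round(1),'plane',f.round(3))
s=status.sense();print(s['clock'],s['grip_width'],s['ee_pos'])
E
```

```text
clock: 19.9
ee_pos: [0.5636, 0.3325, 0.0636]
tool_rot: [[-0.907, 0.422, -0.004], [0.422, 0.907, -0.003], [0.003, -0.004, -1.0]]
force: [1.3, 0.6, 0.5]
grip_width: 1.0
finger_force: 0.0
clock: 20.7
ee_pos: [0.4356, 0.2534, 0.1563]
tool_rot: [[-0.906, 0.423, 0.001], [0.423, 0.906, 0.001], [-0.0, 0.002, -1.0]]
force: [-0.0, 0.7, 0.3]
grip_width: 1.002
finger_force: 0.0
top pot2 284 [610.4 183.3  31.7] plane [-2.0000e-03 -1.1000e-02  4.0198e+01]
scene pot2 379 [610.  181.9  32. ] plane [-3.0000e-03  5.0000e-03  3.9982e+01]
scene pot1 341 [565.  331.6  32.4] plane [6.0000e-03 6.0000e-03 3.9987e+01]
20.8 0.999973102807987 [0.43628152 0.25450913 0.15593068]
```

View pics/s6.png

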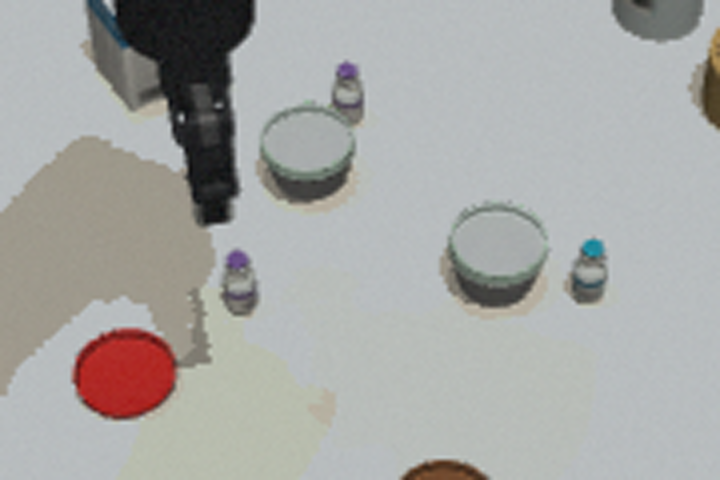

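Both pots are closed, with lids at (308,143) and (498,245) lying level with tops at z≈40 mm. The three vials and the swab box are standing, and the gripper is clear.

```bash
python3 -c "
from plant import manip
print(manip.finish_job())"
```

```text
the job is handed in; nothing more can be done
None
```

Job handed in at about 21 s on the robot's clock: both pots are closed with level, hollow-side-down lids, lid_a having been turned over in the chute, and the vials and swab box are still standing.

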